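# Index the specimen stage four clicks

### The job

Index the rotary stage with the blue finger lugs clockwise (seen from above) by exactly four clicks, pushing a lug gently round with a fingertip and counting the clicks; do not run past the fourth click, even to come back. Do not grip or lift anything: the brass gauge must ride round standing in its collar, and the yellow-lugged stage, its steel gauge and everything else on the bench stay as they are. Then take the hand clear.

Things in the scene. Friction and masses are not known exactly. Their poses are not given: they have to be found in the camera images.
- blue_dial: turning plate of the blue-lugged stage: light grey disc, 120 mm diameter, 12 mm thick, turning about its vertical z axis. Origin on that axis at the disc's underside, 26 mm above the bench; disc top 12 mm, lug tops 32 mm above the origin. Four equal blue finger lugs stand on it along its own +x, +y, -x and -y axes. In the middle a 40 mm wide, 5 mm high collar; the rest is bare
- blue_lug (a point): point on the plate's +x axis, 50 mm from the turning axis, at the top edge of that lug's push face, 58 mm above the bench; turns with the plate. Each lug reaches from 32 to 58 mm from the axis; its upright push face lies on its axis line and looks anticlockwise seen from above (+x lug: plane y = 0, looking to +y); behind the face a 6 mm wall, then a ramp falling to the disc 29 mm clockwise of the face
- blue_mark (a point): white mark on the grey detent housing of the fixed base, 77 mm from the axis, 22 mm above the bench. Click stops: 20 a turn, 18 degrees apart; four clicks turn the plate 72 degrees clockwise (its yaw falls by 1.257 rad). It starts at rest in a notch with at least four clicks of clockwise travel left, and never as many as four the other way (end stops)
- blue_axis (a point): point on the turning axis at the disc's top, 38 mm above the bench. Feel: the push needed at a lug rises to 2 to 4 N about a quarter of the way to the next notch and fades to nothing half way (9 degrees); then the plate springs ahead of the finger into the next notch and does not coast on. Let go anywhere, it falls into the nearer notch
- blue_base: fixed base of the blue-lugged stage: black round foot, 150 mm diameter, 14 mm tall, with a 100 mm core up to 24 mm and a grey detent housing (30 x 36 x 22 mm) reaching to 92 mm from the axis along the base's +x; origin on the turning axis at bench level; the plate turns above it
- blue_gauge: brass stepped gauge standing loose in the collar at the middle of the blue stage: foot 27 mm and stem 21 mm diameter, 26 mm tall, so its top is 64 mm above the bench; origin at the centre of its underside; the collar's inner diameter is 32 mm
- yellow_dial: turning plate of the other stage, the same in shape, size and click stops but with yellow lugs; origin on its axis at the disc's underside, 26 mm above the bench. Must not be turned
- yellow_lug (a point): point on the yellow plate's +x axis, 50 mm from its turning axis, 58 mm above the bench, at the top edge of a lug; turns with that plate
- yellow_gauge: steel gauge of the same size standing loose in the collar of the yellow stage; origin at the centre of its underside
- mouse: black computer mouse, 105 x 60 x 33 mm, loose; origin at the centre of its underside
- jar: amber glass jar with white cap, 52 mm diameter, 70 mm tall, loose; origin at the centre of its underside
- ring_gauge: plain steel ring, 64 mm outside and 36 mm inside diameter, 18 mm tall, loose; origin at the centre of its underside
- block: aluminium block, 60 x 35 x 28 mm, loose; origin at the centre of its underside
- wipes: cardboard box of lens wipes, 120 x 110 x 70 mm, loose; origin at the centre of its underside
Mind the look-alikes: they are no part of the job. What is shaped like the blue_base but pink or purple is not meant.

How it is judged:
By the outcome, as a careful person would: the job done as asked, in the order asked, and still so for the second after the job is handed in, with the robot touching nothing.
It also fails if it takes over 48 s, if anything falls off the work surface, if the arm or the gripper's body presses on something with over 40 N, if the wrist force passes 120 N, or if a joint passes its speed limit or range.

### The arm

A 7-joint arm with a two-finger parallel gripper is mounted at the origin on the work surface. World frame = base frame: x ahead of the robot, y to its left, z up, the work surface at z = 0. Lengths are in m, angles in rad, forces in N, time in s.
With the tool pointing down it reaches from about 0.425 to 0.825 m from the base axis. Payload 3.6 kg.
Tool frame: the origin (TCP) lies where the fingers leave the gripper's body, on its centre line; the fingertips stand 73 mm ahead of it and the grasp point (between the pads) lies 54 mm ahead of it; x points along the fingers, y is the direction in which the jaws open and shut, and the axes are right-handed (so a half turn about x gives the same grasp; the last joint's range is limited). The gripper opens to 85 mm and grips with 20 to 120 N. Pads are 22 mm wide; open, the fingers measure 114 mm over their backs; the gripper's body (76 mm by 85 mm) begins 54 mm behind the grasp point. The pads swing forward as they close: fully open they stand 13 mm farther back than shut.
Start: joints at [-1.304, 0.615, -0.013, 1.423, 0.008, 1.103, -0.04], TCP at [0.188, 0.622, 0.304] pointing down, gripper open.
Joint ranges: [-3.12, 3.12], [-0.3, 2.06], [-1.34, 1.32], [0.26, 2.42], [-1.36, 4.5], [0.01, 1.98], [-2.84, 2.84]. Speed limits (rad/s): [2.79, 2.79, 3.14, 3.14, 3.14, 3.14, 3.14].

### API

Orientations are given as a unit quaternion [x, y, z, w].
In Python, from station import arm, snapshot, camera_info, ticket gives the robot as it stands. Calls block until the motion is done:
- arm.movep(position, orientation): joint-space move of the TCP to a pose.
- arm.line_to(position, velocity=0.15, ori=None): straight line of the TCP; ori=None keeps the orientation; velocity is the mean speed in m/s.
- arm.move_j(angles): joint-space move.
- arm.move_gripper(opening, effort=None): opening from 0.0 (shut) to 1.0 (fully open); effort is the grip in N (None keeps the last); returns when the fingers have stopped.
- arm.pause(seconds).
- arm.ik(position, orientation): joint angles nearest the present ones, or None.
- snapshot(name): name is "side" or "top" or "wrist"; returns the picture (420x560x3 uint8, blue, green, red); there is no depth.
- camera_info(name): a dict with "fx", "fy", "cx", "cy" (pixels), "dist_coeffs" ([k1, k2, p1, p2, k3] as OpenCV has them; the pictures are not rectified), "R" (3x3) and "t" (3): a world point X has camera coordinates R X + t; the wrist camera has in their place "T_tool_cam" (4x4, takes a point from camera to tool coordinates, whose origin is the TCP and whose axes are the tool frame's). Camera axes: x right, y down, z forward; pixel columns grow to the right and rows downward; lengths in m; the calibration is good to about 2 mm. A picture is of the moment at which its call begins: read the wrist's pose just before it. camera_info takes no time and is no camera call.
A pose or a line that the arm cannot do raises arm.MotionError and nothing moves.
- ticket.finish_job(): hands the job in, once; it reports no verdict.
Readings, each from a call of its own:
- arm.read_time(): time.
- arm.read_joint_positions(): joint angles.
- arm.read_dq(): joint speeds.
- arm.read_effort(): joint torques, N m.
- arm.read_tool_pos(): TCP position.
- arm.read_eef_rot(): TCP orientation.
- arm.read_ft_force(): force on the tool from outside, world axes, zero at the start.
- arm.read_wrist_torque(): the same for the moment, N m.
- arm.read_opening(): opening from 0.0 (shut) to 1.0 (fully open).
Only numpy, scipy, OpenCV 4.12 (cv2) and the standard library are available. Lean on these libraries where they do the work, as an engineer would, in place of code of your own. Each camera call takes 0.05 s, during which the arm holds its last target.

## Working session

There is one attempt and no reset: what is moved stays moved. The work goes in short steps, each a Python script; the robot and the scene stay as the last script left them, time stands still between calls to the robot, and variables do not carry over. Pictures are saved under pics/ and viewed, and the job is handed in when it is done.

```bash
mkdir -p pics; ls; python3 - <<'E'
from station import arm, snapshot, camera_info
import cv2
print(arm.read_time(), arm.read_tool_pos(), arm.read_eef_rot(), arm.read_opening())
for n in ["side","top","wrist"]:
    cv2.imwrite(f"pics/{n}0.png", snapshot(n)); print(n,camera_info(n))
E
```

```text
pics
0.0 [0.18802928 0.62159559 0.30271652] [ 0.10254191  0.69963164 -0.10436329  0.6993633 ] 1.000844544903391
side {'fx': 424.3396369068567, 'fy': 424.3396369068567, 'cx': 275.25971152685605, 'cy': 201.81835869798007, 'dist_coeffs': array([-0.04697531,  0.        ,  0.        ,  0.        ,  0.        ]), 'R': array([[ 0.69913462, -0.71494645,  0.00789619],
       [-0.5012746 , -0.49800355, -0.70761306],
       [ 0.50983778,  0.49075863, -0.70655602]]), 't': array([-0.34586823,  0.29721114,  1.06942117])}
top {'fx': 518.72515002887, 'fy': 518.72515002887, 'cx': 282.1478896477883, 'cy': 208.5572094412169, 'dist_coeffs': array([-0.11213324,  0.        ,  0.        ,  0.        ,  0.        ]), 'R': array([[-0.01469427, -0.99987928, -0.00504947],
       [-0.99248843,  0.01519868, -0.12139072],
       [ 0.12145281,  0.00322779, -0.99259196]]), 't': array([0.01584267, 0.54009382, 1.33407888])}
wrist {'fx': 355.06387431383564, 'fy': 355.06387431383564, 'cx': 280.350249105759, 'cy': 213.98653016925715, 'dist_coeffs': array([-0.06657485,  0.        ,  0.        ,  0.        ,  0.        ]), 'T_tool_cam': array([[-9.35960298e-04, -2.91803027e-01,  9.56477975e-01,
        -6.96855090e-02],
       [ 9.99999308e-01,  4.08279963e-04,  1.10310640e-03,
        -1.11483062e-04],
       [-7.12400580e-04,  9.56478346e-01,  2.91802443e-01,
        -7.48860218e-02],
       [ 0.00000000e+00,  0.00000000e+00,  0.00000000e+00,
         1.00000000e+00]])}
```

View pics/top0.png

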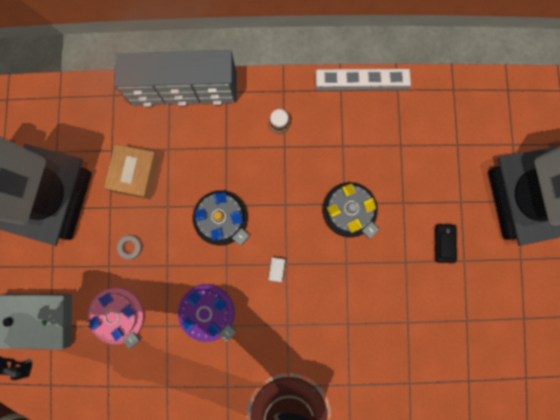

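View pics/side0.png

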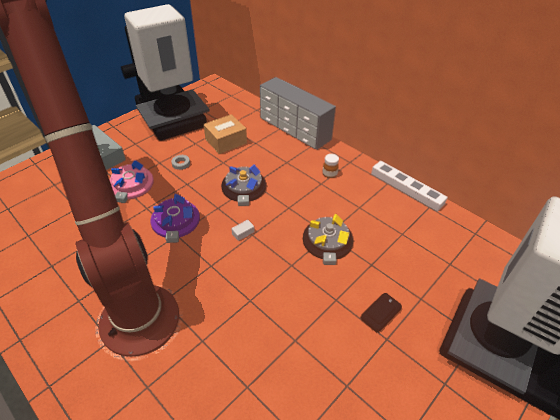

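View pics/wrist0.png

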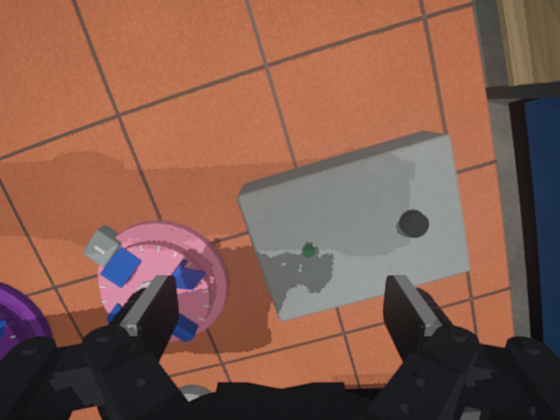

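Candidates in the top picture: a black-footed stage with blue lugs and a brass gauge at (219,217), a pink one at (115,316), a purple one at (206,313), and the yellow-lugged one at (351,209). The description fits the one at (219,217), so I'll check it in a close crop.

```bash
python3 - <<'E'
import cv2
i=cv2.imread("pics/top0.png")[182:252,184:264]
cv2.imwrite("pics/crop1.png",cv2.resize(i,None,fx=8.5,fy=8.5,interpolation=cv2.INTER_CUBIC))
E
cat > h.py <<'E'
import numpy as np, cv2
from station import arm, snapshot, camera_info
from scipy.spatial.transform import Rotation as Rot
def ray(cam,uv,pose=None):
    c=camera_info(cam); K=np.array([[c['fx'],0,c['cx']],[0,c['fy'],c['cy']],[0,0,1]])
    n=cv2.undistortPoints(np.array([[uv]],float),K,np.array(c['dist_coeffs']))[0,0]; d=np.array([*n,1.])
    if pose is None:
        R=np.array(c['R']);t=np.array(c['t']); return -R.T@t, R.T@d
    p,q=pose; T=np.array(c['T_tool_cam']); Rt=Rot.from_quat(q).as_matrix()
    return np.array(p)+Rt@T[:3,3], Rt@T[:3,:3]@d
def onz(cam,uv,z,pose=None):
    o,d=ray(cam,uv,pose); return o+d*(z-o[2])/d[2]
def proj(cam,X,pose=None):
    c=camera_info(cam); K=np.array([[c['fx'],0,c['cx']],[0,c['fy'],c['cy']],[0,0,1]])
    X=np.atleast_2d(X)
    if pose is None: R=np.array(c['R']);t=np.array(c['t'])
    else:
        p,q=pose; T=np.array(c['T_tool_cam']); Rt=Rot.from_quat(q).as_matrix()
        Rwc=Rt@T[:3,:3]; o=np.array(p)+Rt@T[:3,3]; R=Rwc.T; t=-R@o
    return cv2.projectPoints(X.astype(float),cv2.Rodrigues(R)[0],t,K,np.array(c['dist_coeffs']))[0][:,0]
def qdown(psi):  # tool x down, tool y along (cos psi, sin psi)
    x=np.array([0,0,-1.]);y=np.array([np.cos(psi),np.sin(psi),0]);z=np.cross(x,y)
    return Rot.from_matrix(np.c_[x,y,z]).as_quat()
E
python3 -c "
from h import *
print(onz('top',(218,216.5),.064),onz('top',(351,208),.064), onz('top',(240,237),.022),onz('top',(206,313),.04))
print(Rot.from_quat(arm.read_eef_rot()).as_matrix())"
```

```text
[0.51838772 0.17318915 0.064     ] [ 0.53519938 -0.16991734  0.064     ] [0.46759407 0.12026473 0.022     ] [0.27115279 0.20801267 0.04      ]
[[-5.49662955e-04  2.89537050e-01  9.57166649e-01]
 [-1.94100988e-03  9.57164682e-01 -2.89537570e-01]
 [-9.99997965e-01 -2.01701800e-03  3.58763080e-05]]
```

View pics/crop1.png

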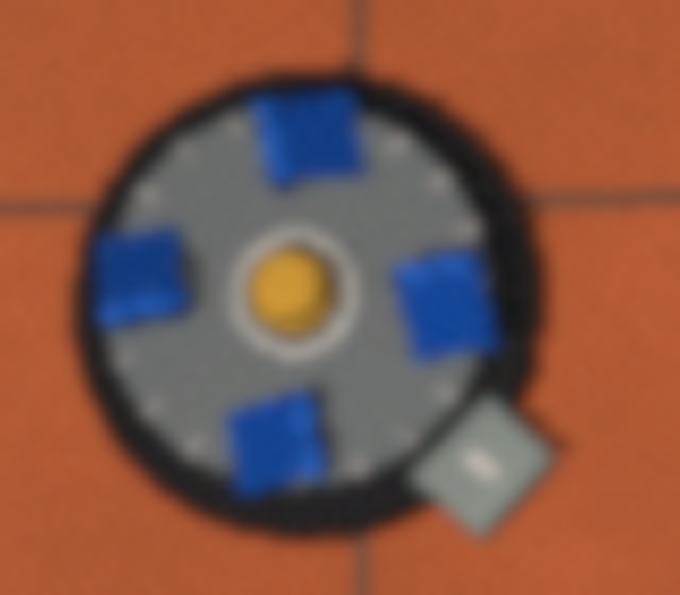

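The crop confirms it: black foot, grey disc, blue lugs and a brass gauge, centred at about (0.52, 0.17). The push faces are on each lug's anticlockwise side. Next I'll take a close wrist view.

```bash
python3 - <<'E'
from h import *
psi=np.radians(60); z=np.array([np.sin(psi),-np.cos(psi),0])
C=np.array([.518,.172,0])
p=C-0.025*z; p[2]=.25
arm.movep(p.tolist(),qdown(psi).tolist())
pos,q=arm.read_tool_pos(),arm.read_eef_rot()
im=snapshot("wrist"); cv2.imwrite("pics/w1.png",im); np.savez("w1.npz",p=pos,q=q)
cv2.imwrite("pics/s1.png",snapshot("side"))
print(arm.read_time(),pos,arm.read_joint_positions())
print(onz('side',(0,0),0)*0, [arm.ik([C[0]+.047*np.cos(t),C[1]+.047*np.sin(t),.12],qdown(t).tolist()) for t in np.radians([10,-30,-65])])
E
```

```text
2.1917 [0.49609121 0.18622106 0.25006134] [-0.4780343   0.4942147   0.11592268  1.84331752 -0.07690145  0.80802152
  0.72703472]
[0. 0. 0.] [array([-0.51341486,  0.77053055,  0.27442142,  1.77632455, -0.3220881 ,
        0.63885007,  0.12218981]), array([-0.56974324,  0.78326152,  0.44577356,  1.82138456, -0.52221621,
        0.65593886, -0.33895065]), array([-0.63837899,  0.79293183,  0.59067783,  1.89547438, -0.69450422,
        0.66865823, -0.75414756])]
```

View pics/w1.png

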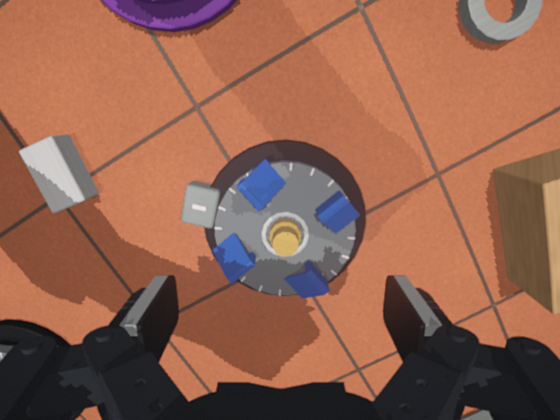

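```bash
python3 - <<'E'
import cv2
i=cv2.imread("pics/w1.png")[130:310,170:380]
cv2.imwrite("pics/crop2.png",cv2.resize(i,None,fx=3.7,fy=3.3,interpolation=cv2.INTER_CUBIC))
i=cv2.resize(i,None,fx=3.3,fy=3.3,interpolation=cv2.INTER_CUBIC); cv2.imwrite("pics/crop2.png",i)
E
```

```text
(no output)
```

View pics/crop2.png

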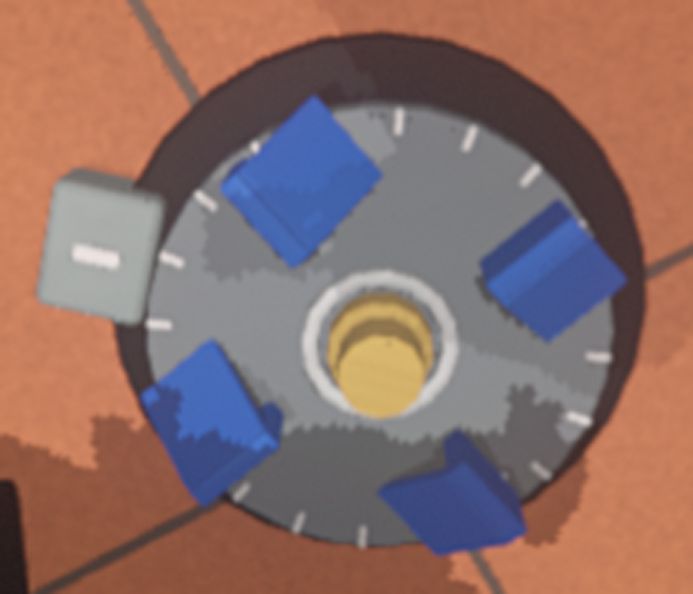

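```bash
cat > ov.py <<'E'
from h import *
def lugpts(C,yaw):
    segs=[]
    def W(x,y,z,a):
        c,s=np.cos(a),np.sin(a); return [C[0]+c*x-s*y,C[1]+s*x+c*y,z]
    for k in range(4):
        a=yaw+k*np.pi/2
        q=lambda pts:[W(x,y,z,a) for x,y,z in pts]
        segs.append(q([(32,0,.058)]) and q([(.032,0,.058),(.058,0,.058),(.058,-.006,.058),(.032,-.006,.058),(.032,0,.058)]))
        segs.append(q([(.032,0,.038),(.058,0,.038),(.058,-.029,.038),(.032,-.029,.038),(.032,0,.038)]))
    t=np.linspace(0,2*np.pi,60)
    for r,z in((.06,.038),(.075,.014),(.02,.043),(.0105,.064)): segs.append([[C[0]+r*np.cos(u),C[1]+r*np.sin(u),z] for u in t])
    return segs
def overlay(im,C,yaw,cam,pose,box,f,out):
    x0,y0,x1,y1=box
    i=cv2.resize(im[y0:y1,x0:x1],None,fx=f,fy=f,interpolation=cv2.INTER_CUBIC)
    for n,s in enumerate(lugpts(C,yaw)):
        p=(proj(cam,np.array(s),pose)-[x0,y0]+.5)*f-.5
        cv2.polylines(i,[p.round().astype(int)],False,(0,255,0) if n>1 else (0,255,255),1)
    cv2.imwrite(out,i)
E
python3 - <<'E'
from ov import *
d=np.load("w1.npz"); pose=(d['p'],d['q'])
px=lambda u,v:(170+(u+.5)/3.3-.5,130+(v+.5)/3.3-.5)
a=onz('wrist',px(380,343),.043,pose); b=onz('wrist',px(380,325),.038,pose); m=onz('wrist',px(95,256),.022,pose)
t=onz('top',(184+294/8.5-.5,182+294/8.5-.5),.043)
print(a,b,m,t, np.hypot(*(m-a)[:2]), np.degrees(np.arctan2(*(m-a)[1::-1])))
C=(a+b)[:2]/2
e=onz('wrist',px(224,186),.058,pose); g=onz('wrist',px(294,266),.058,pose)
print('edge',np.degrees(np.arctan2(*(e-g)[1::-1])),np.degrees(np.arctan2(*(e[:2]-C)[::-1])))
np.save("C.npy",C)
ang=np.arctan2(*(e-g)[1::-1])
overlay(cv2.imread("pics/w1.png"),C,ang,'wrist',pose,(170,130,380,310),3.3,"pics/ov1.png")
E
```

```text
[0.52100091 0.17656734 0.043     ] [0.51838919 0.17813091 0.038     ] [0.46900493 0.11961573 0.022     ] [0.52175133 0.17564769 0.043     ] 0.07711723507338356 -132.39561767333245
edge -170.36486803069494 -169.23963388118793
```

View pics/ov1.png

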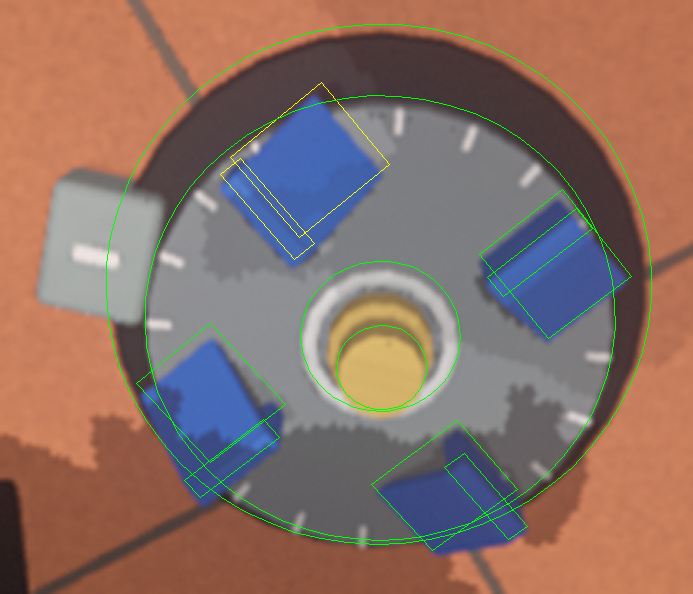

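The fit gives the axis at about (0.521, 0.176) and lug faces at about 10° + 90°k. I'll push the far lug (face at about 10°) with closed fingers: shut the hand, go to the anticlockwise side of that face and descend.

```bash
cat >> h.py <<'E'
C=np.array([.5212,.1762]); Z=.1175; RAD=.048; HW=.011
def pos(phi,gap,z=Z):  # finger centre for face angle phi (deg), gap ahead of nominal pad edge
    a=np.radians(phi); u=np.array([np.cos(a),np.sin(a)]); v=np.array([-u[1],u[0]])
    p=C+RAD*u+(HW+gap)*v; return [p[0],p[1],z]
def cw(phi,f):
    a=np.radians(phi); return float(np.dot(f,[-np.sin(a),np.cos(a),0])) # + = reaction against cw push
E
python3 - <<'E'
from h import *
arm.move_gripper(0.0,20)
print(arm.read_opening(),arm.read_time())
arm.movep(pos(10,.007,.165),qdown(np.radians(10)).tolist())
print(arm.read_time(),arm.read_ft_force(),arm.read_joint_positions())
arm.line_to(pos(10,.007),velocity=.08)
print(arm.read_time(),arm.read_ft_force(),arm.read_tool_pos())
p,q=arm.read_tool_pos(),arm.read_eef_rot()
for n in("wrist","side","top"): cv2.imwrite(f"pics/{n}2.png",snapshot(n))
w=cv2.imread("pics/wrist2.png"); s=cv2.resize(cv2.imread("pics/side2.png")[130:230,190:310],None,fx=5,fy=5,interpolation=2)
cv2.imwrite("pics/s2c.png",s)
E
```

```text
-0.0016474782052456629 2.9583
3.6333 [-0.29124403 -0.22286415  0.58622315] [-0.5688754   0.7175586   0.31137396  1.72657945 -0.30144899  0.74545833
  0.07056172]
4.375 [-0.4779205  -0.06825218  0.43170638] [0.56558325 0.20221095 0.11747546]
```

View pics/wrist2.png

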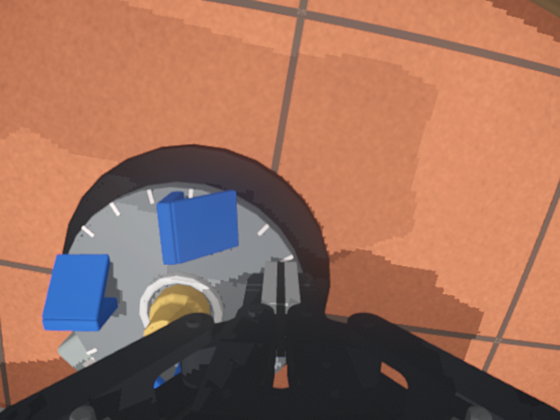

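View pics/s2c.png

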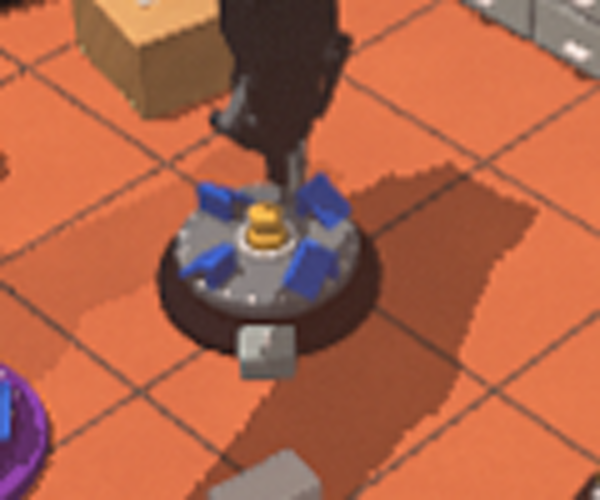

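The closed tip sits clear between the lugs, on the push-face side of the far lug (side crop, about (290,190)), and the gauge is standing. I'll approach in small steps and log the reaction.

```bash
python3 - <<'E'
from h import *
def rd(phi):
    return np.mean([cw(phi,arm.read_ft_force()) for _ in range(5)])
print('noise',[round(cw(10,arm.read_ft_force()),2) for _ in range(6)])
q=qdown(np.radians(10)).tolist()
for g in [.005,.003,.002,.001,0,-.001,-.002]:
    arm.line_to(pos(10,g),velocity=.03)
    f=rd(10); print(g,round(f,2),round(arm.read_time(),2))
    if f>1.2: break
E
```

```text
noise [-0.14, -0.14, -0.14, -0.14, -0.14, -0.14]
0.005 -0.61 4.78
0.003 -0.59 5.03
0.002 0.31 5.28
0.001 -0.1 5.53
0 -0.04 5.78
-0.001 0.48 6.03
-0.002 1.22 6.28
```

```bash
cat >> h.py <<'E'
def step(phi,v=.02):
    arm.line_to(pos(phi,0),velocity=v,ori=qdown(np.radians(phi)).tolist())
    fs=[cw(phi,arm.read_ft_force())]
    for _ in range(2): arm.pause(.03); fs.append(cw(phi,arm.read_ft_force()))
    return np.mean(fs)
E
python3 - <<'E'
from h import *
mx=0;low=0
for phi in np.arange(6.5,-5,-1.5):
    f=step(phi); mx=max(mx,f); print(phi,round(f,2),round(arm.read_time(),2))
    low=low+1 if (mx>1.5 and f<.5) else 0
    if low>=2: break
for n in("wrist","side"): cv2.imwrite(f"pics/{n}3.png",snapshot(n))
s=cv2.resize(cv2.imread("pics/side3.png")[150:210,210:280],None,fx=6,fy=6,interpolation=2)
w=cv2.resize(cv2.imread("pics/wrist3.png")[130:400,30:340],None,fx=1.33,fy=1.33)
o=np.zeros((max(s.shape[0],w.shape[0]),s.shape[1]+w.shape[1]-40,3),np.uint8)[:, :]
o=np.zeros((max(s.shape[0],w.shape[0]),s.shape[1]+w.shape[1],3),np.uint8);o[:s.shape[0],:s.shape[1]]=s;o[:w.shape[0],s.shape[1]:]=w
cv2.imwrite("pics/c3.png",o)
E
```

```text
6.5 1.71 6.59
5.0 2.76 6.91
3.5 1.35 7.22
2.0 0.03 7.54
0.5 0.11 7.86
```

View pics/c3.png

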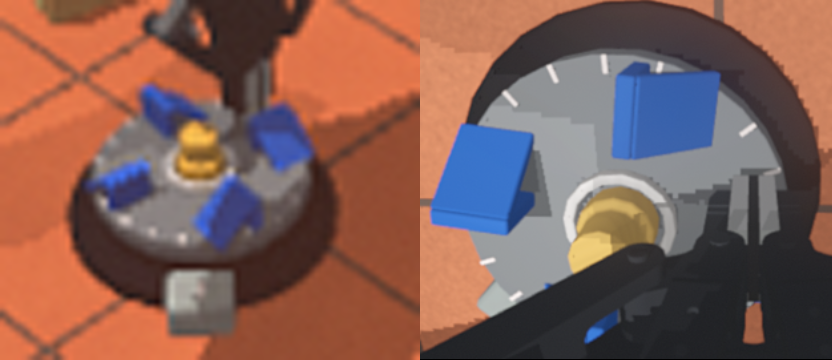

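```bash
cat > chk.py <<'E'
import sys
from ov import *
n=sys.argv[1]; pose=(arm.read_tool_pos(),arm.read_eef_rot())
im=cv2.imread(f"pics/wrist{n}.png")
overlay(im,C,np.radians(float(sys.argv[2])),'wrist',pose,(30,100,340,400),2,f"pics/ov{n}.png")
E
sed -i 's/^def lugpts/from h import C\ndef lugpts/' ov.py; python3 chk.py 3 -8.5
```

```text
(no output)
```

View pics/ov3.png

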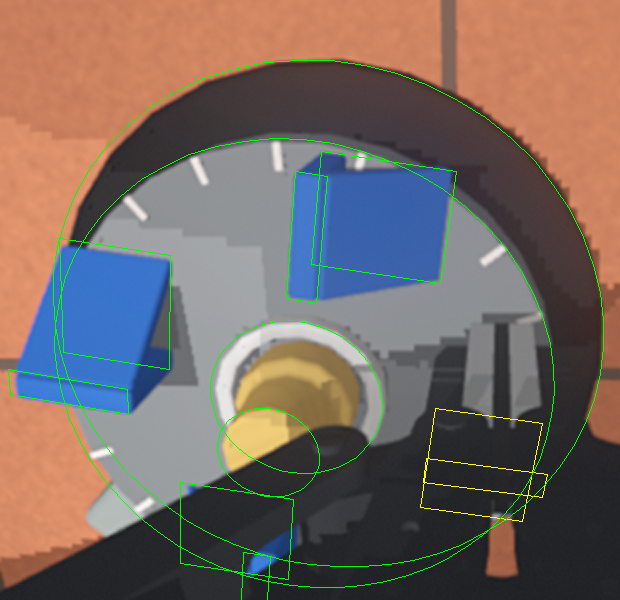

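The overlay at yaw −8.5° fits, so the first click is done (about 9.5° to −8.5°) and the gauge is still standing. I'll do clicks 2 and 3 with force detection and a hard cap on each.

```bash
cat > click.py <<'E'
import sys
from h import *
k=int(sys.argv[1]); notch=9.5-18*(k-1)   # present plate yaw
step(notch+2,.03)
mx=0;low=0
for phi in np.arange(notch-.5,notch-12.5,-1.5):
    f=step(phi); mx=max(mx,f); print(phi,round(f,2),round(arm.read_time(),2))
    low=low+1 if (mx>1.3 and f<.6 and phi<notch-7) else 0
    if low>=2: break
print(arm.read_tool_pos(), pos(phi,0))
for n in("wrist","side"): cv2.imwrite(f"pics/{n}{k+2}.png",snapshot(n))
E
python3 click.py 2 && python3 chk.py 4 -26.5
```

```text
-9.0 0.41 8.7
-10.5 1.71 9.02
-12.0 2.45 9.33
-13.5 2.2 9.65
-15.0 0.26 9.97
-16.5 -0.07 10.28
-18.0 -0.12 10.6
[0.57026987 0.17174434 0.11750057] [np.float64(0.5702498997202918), np.float64(0.1718288059492492), 0.1175]
```

View pics/ov4.png

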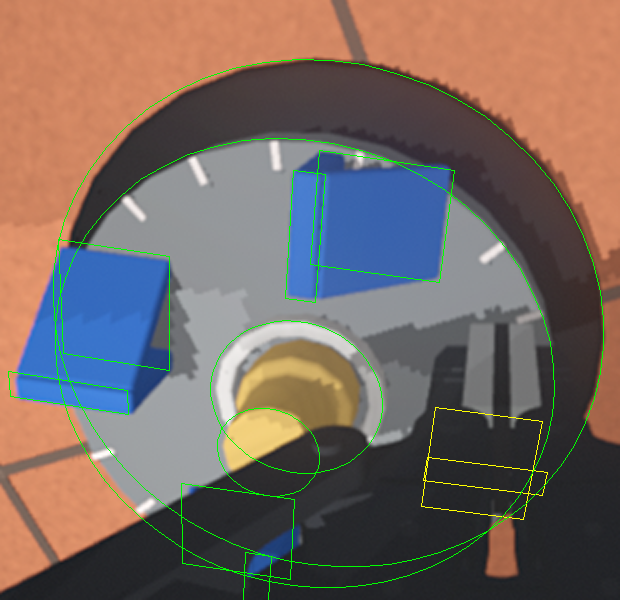

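Click 2 is confirmed (plate at −26.5°). On to click 3.

```bash
python3 click.py 3 && python3 chk.py 5 -44.5
```

```text
-27.0 1.0 11.43
-28.5 1.86 11.74
-30.0 2.68 12.06
-31.5 2.36 12.38
-33.0 -0.2 12.69
-34.5 -0.23 13.01
-36.0 -0.09 13.32
[0.56647484 0.15686955 0.11748223] [np.float64(0.5664984535052148), np.float64(0.1568854948280857), 0.1175]
```

View pics/ov5.png

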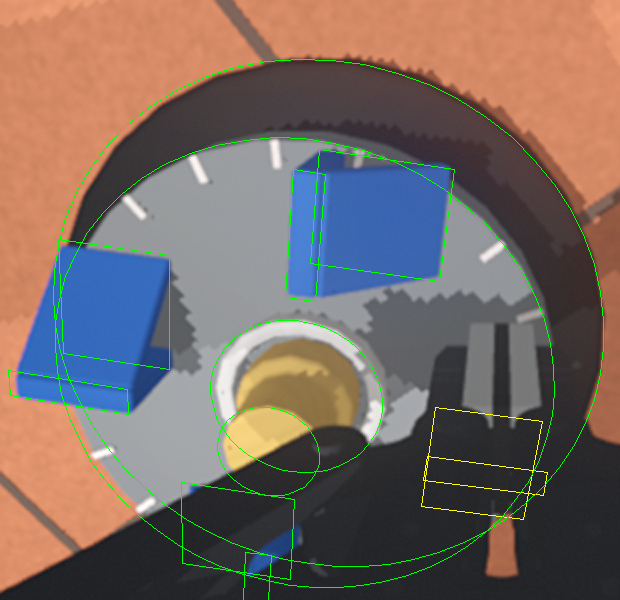

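Click 3 is confirmed. Now the fourth, with the same caps.

```bash
python3 click.py 4 && python3 chk.py 6 -62.5
```

```text
-45.0 0.64 14.15
-46.5 2.48 14.47
-48.0 2.84 14.78
-49.5 1.64 15.1
-51.0 0.34 15.42
-52.5 0.02 15.73
-54.0 -0.61 16.05
[0.55831942 0.14383993 0.11750498] [np.float64(0.5583128790481632), np.float64(0.14383282204521972), 0.1175]
```

View pics/ov6.png

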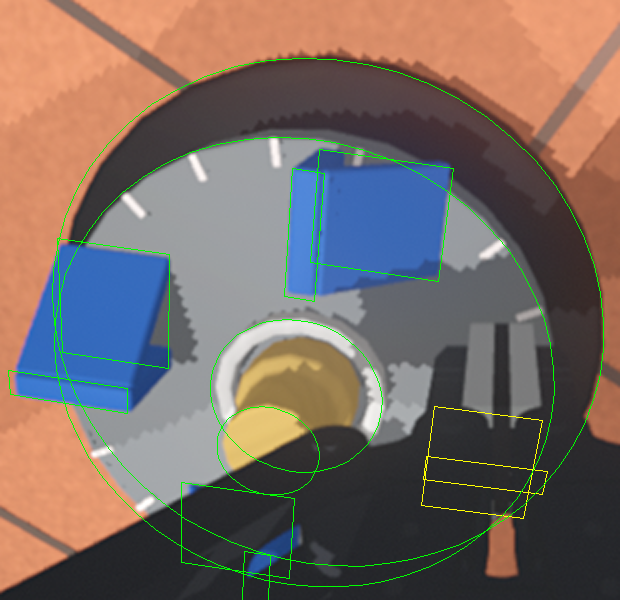

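The fourth click has seated at −62.5° and the finger is about 8° short of the face. I'll lift straight up, clear the hand and check.

```bash
python3 - <<'E'
from h import *
from ov import overlay
p=np.array(arm.read_tool_pos()); p[2]=.26
arm.line_to(p.tolist(),velocity=.1)
psi=np.radians(60); z=np.array([np.sin(psi),-np.cos(psi),0]); c=np.array([*C,0]); p=c-.025*z; p[2]=.25
arm.movep(p.tolist(),qdown(psi).tolist())
pose=(arm.read_tool_pos(),arm.read_eef_rot())
w=snapshot("wrist"); overlay(w,C,np.radians(-62.5),'wrist',pose,(170,130,380,310),3.3,"pics/ov7.png")
arm.movep([.42,.42,.35],qdown(psi).tolist())
cv2.imwrite("pics/top7.png",snapshot("top")); cv2.imwrite("pics/side7.png",snapshot("side"))
a=cv2.imread("pics/top0.png");b=cv2.imread("pics/top7.png")
cv2.imwrite("pics/top7c.png",np.hstack([cv2.resize(i[150:260,180:410],None,fx=1.7,fy=1.7) for i in(a,b)]))
print(arm.read_time(),arm.read_tool_pos())
E
```

```text
20.2667 [0.42154436 0.41745694 0.34926277]
```

View pics/ov7.png

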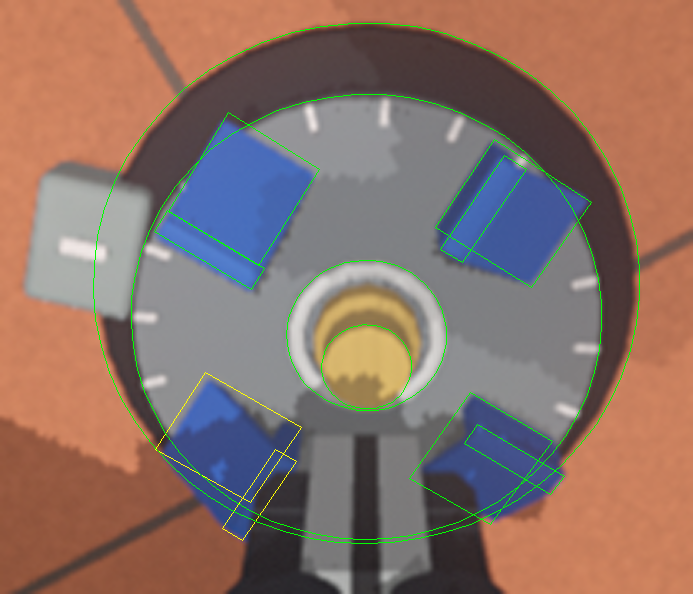

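View pics/top7c.png

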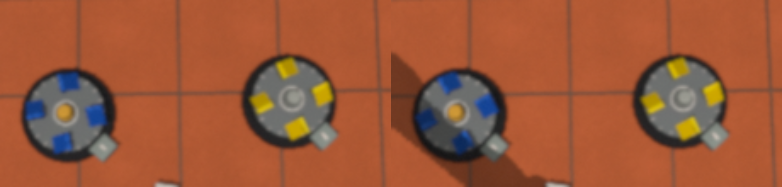

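View pics/side7.png

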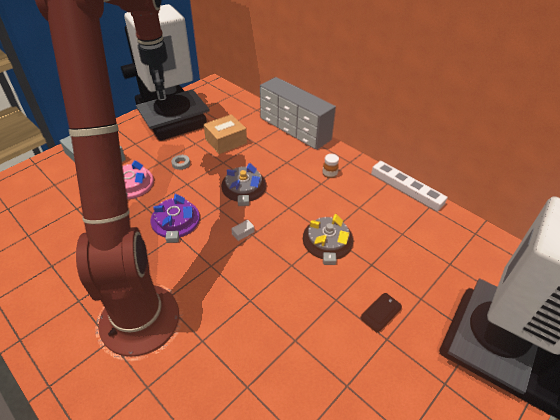

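The plate rests at −62.5°, 72° from the start. The gauge stands in its collar, the yellow stage and the loose things look unchanged, and the hand is clear. Handing in.

```bash
python3 -c "
from station import arm,ticket
print(ticket.finish_job(),arm.read_time())"
```

```text
the job is handed in; nothing more can be done
the job is handed in; nothing more can be done
```

I turned the blue-lugged stage (black foot, brass gauge) clockwise by four clicks and handed the job in at about 20 s. I pushed the far lug round with the shut fingertips in 1.5° steps, then lifted the hand straight up and clear.

- **Clicks:** each click showed a push peak of about 2.5 to 2.8 N, then a drop to nothing. A wrist picture after each one matched the model at −8.5°, −26.5°, −44.5° and −62.5°, from a start of about +9.5°. The finger stopped about 8° short of the lug face after the fourth click.
- **Last checks:** the final wrist view put the plate at −62.5°, 72° clockwise from the start, with the brass gauge standing in its collar. The top and side pictures showed the yellow stage, its gauge and the other things apparently unmoved.
- **Disagreements:** the push force dropped off about 6 to 8° past first contact, not the nominal 9°. The model overlay was about 2 mm off in places, within the camera calibration. No check failed.

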